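# Walk the rice chest back onto its buffers

### The job

Walk the heavy rice chest straight back along the shelf, pushing on its front near the left and right corners in turn, until its back lightly presses in both sprung buffers by 2 to 3 mm each, and leave it standing there. Push gently, never with more than about 17 newtons (enough for one corner at a time, not for shoving the whole chest home at once), never let the chest swing round more than about 15 degrees from the back board or press a buffer in more than 5 mm, keep the jar standing on its lid, and leave the pepper grinder, scoop and turntable where they are.

Things in the scene. Friction and masses are not known exactly. Their poses are not given: they have to be found in the camera images.
- chest: Low rice chest of pale wood, a plain loose box 140 mm deep (x) x 250 wide (y) x 75 high, about 2.7 kg, on two runners 105 mm either side of the middle. Origin at the centre of its underside; x points to its back, away from the robot, y left, z up. Front and back faces are 70 mm from the origin. It starts some 45 to 80 mm short of the buffers.
- push_left (a point): Left push point on the chest's flat, slippery waxed front face: 110 mm left (+y) of its middle, 40 mm above the shelf. Pushed here (20 to 50 mm high) the chest slides at about 9 to 14 N, turning about its other runner; pushed in the middle it needs 16 to 22 N, and the springs come on top.
- push_right (a point): Right push point on the chest's flat, slippery waxed front face: 110 mm right (-y) of its middle, 40 mm above the shelf. Pushed here (20 to 50 mm high) the chest slides at about 9 to 14 N, turning about its other runner; pushed in the middle it needs 16 to 22 N, and the springs come on top.
- rack: Low wooden back board fixed beyond the chest, 18 mm thick x 300 wide x 65 high. Origin at the centre of its underside; x points away from the robot (the way the chest is to go), y left. The two buffer posts stand before it, origins 30 mm on the robot's side and 80 mm to left and right.
- post_left: Left (+y) sprung buffer: fixed block 30x40x60 mm, origin under its centre, axes as the rack's. A 26 mm rubber pad, 40 mm above the shelf, stands out to its -x to meet the chest's back. The free pad's face lies 30 to 46 mm before the origin, screwed out differently each time and on each post: where it begins to bear must be felt. Spring 1 N per mm, travel 10 mm.
- post_right: Right (-y) sprung buffer: fixed block 30x40x60 mm, origin under its centre, axes as the rack's. A 26 mm rubber pad, 40 mm above the shelf, stands out to its -x to meet the chest's back. The free pad's face lies 30 to 46 mm before the origin, screwed out differently each time and on each post: where it begins to bear must be felt. Spring 1 N per mm, travel 10 mm.
- jar: Empty glass jar with aluminium screw lid, 72 mm across, 105 mm high, standing on the chest's lid near its middle; origin at the centre of its underside.
- grinder: Wooden pepper grinder standing to the left of the chest, 58 mm across, 174 mm high; origin at the centre of its underside. Leave alone.
- scoop: Green plastic scoop lying to the left of the chest, bowl 75 x 50 x 32 mm, handle 85 mm towards its -x; origin under the bowl's centre. Leave alone.
- turntable: Clear acrylic turntable, 190 mm across, 18 mm high, carrying two small tins (up to 88 mm high in all), right of the chest; origin at the centre of its underside. Leave alone.

How it is judged (in metres and radians):
On the way, in this order (a step that is already met when the one before it is completed fails the run):
1. the chest has been walked at least 25 mm from where it stood (distance of chest from where it was at the start of the episode above 0.025 m), for 0.1 s.
2. its back bears on at least one of the buffers ((contact force between chest and post_left above 0.5 N or contact force between chest and post_right above 0.5 N)), for 0.2 s.
At the end, for the whole second after the job is handed in: The chest stands at rest, flat on the shelf, within 30 mm sideways of the middle of the back board, its back pressing each of the two buffers with 0.5 to 5 N (0.5 to 5 mm of spring); the jar still stands upright on the chest's lid (contact force between chest and post_left between 0.5 and 5 N and contact force between chest and post_right between 0.5 and 5 N and y of chest in the frame of rack between -0.03 and 0.03 m and angle between chest's own z axis and vertical below 0.05 rad and linear speed of chest below 0.01 m/s and angle between jar's own z axis and vertical below 0.1 rad and z of jar in the frame of chest above 0.065 m); the robot touches nothing.
It fails at once if the robot pushes the chest with more than 20 N (contact force between any of the arm, the fingers and chest above 20 N).
It fails at once if a buffer is pressed with more than 7 N (contact force between chest and post_left above 7 N or contact force between chest and post_right above 7 N).
It fails at once if the chest swings round more than 0.3 rad (17 degrees) from square with the back board (angle between the y axis of chest and the y axis of rack, either way round above 0.3 rad).
It fails at once if the jar tips or comes off the lid (angle between jar's own z axis and vertical above 0.25 rad or z of jar in the frame of chest below 0.06 m).
It fails at once if the grinder, the scoop or the turntable is moved by more than 15 mm (distance of any of grinder, scoop, turntable from where it was at the start of the episode above 0.015 m).
It also fails if it takes over 72 s, if anything falls off the work surface, if the arm or the gripper's body presses on something with over 40 N, if the wrist force passes 120 N, or if a joint passes its speed limit or range.

### The arm

A 6-joint arm with a two-finger parallel gripper is mounted at the origin on the work surface. World frame = base frame: x ahead of the robot, y to its left, z up, the work surface at z = 0. Lengths are in mm, angles in rad, forces in N, time in s.
With the tool pointing down it reaches from about 350 to 775 mm from the base axis. Payload 7.3 kg.
Tool frame: the origin (TCP) lies midway between the tips of the shut fingers; the grasp point (between the pads) lies 19 mm behind it (bot.tcp_to_grasp is the distance from the TCP to the grasp point, in mm); z points along the fingers, y is the line along which they close (so a half turn about z gives the same grasp; the last joint's range is limited). The gripper opens to 92 mm and grips with 3 to 60 N. Pads are 19 mm wide; open, the fingers measure 130 mm over their backs; the gripper's body (75 mm by 190 mm) begins 47 mm behind the grasp point.
Start: joints at [1.166, 0.342, 1.524, -0, 1.275, -0.146], TCP at [134.343, 507.54, 226.741] pointing down, gripper open.
Joint ranges: [-2.53, 2.53], [-0.77, 2.02], [0.04, 2.7], [-1, 4.14], [0.28, 2.66], [-3.11, 3.11]. Speed limits (rad/s): [2.57, 2.57, 3.14, 3.14, 3.14, 3.14].

### API

Orientations are given as [roll, pitch, yaw] about the fixed x, y, z axes, in that order (R = Rz(yaw) Ry(pitch) Rx(roll)).
In Python, from plant import bot, viewer gives the robot as it stands. The module is installed in compiled form; this text tells all that it offers.
- The arm moves only by the shell command python3 -m handwheel 'ROWS'. ROWS is text: rows parted by semicolons, each of 7 numbers parted by spaces: the shift along the tool's x, y, z scaled (see below), then the turn, a rotation vector about the tool's x, y, z scaled (see below), then the opening, from -1 (shut) to 1 (fully open), so that 0 is half open. In form: tx ty tz rx ry rz gripper; .... A call has 1 to 8 rows; each row is the pose to reach, as a shift and turn from the pose commanded when the call began, along the tool's axes at that moment, turning the shorter way round; what a row does not reach only later rows make up. The controller multiplies each number of a shift by 10 cm and each number of a turn by pi rad. A row lasts 1/12 s, in which the tool goes at most 41.7 mm and 7.16 degrees, less where a joint would pass 70% of its speed; a pose out of reach is approached as far as the arm can. A call with a number of a shift or a turn outside -1 to 1 is refused whole. A call with a gripper value outside its range is refused whole. The fingers move at their own pace and stop on an object; the grip force is fixed at half the most. Time passes only in rows, so rows that repeat a pose let the fingers close. It gives the time, the measured TCP pose, the force, the opening and the grip force at its end, in the units of the state.
- bot.get_obs(): the state, without advancing time (a new reading comes with each control period).
- viewer.capture(name): name is "scene" or "top" or "wrist"; returns a dict with "frame" (400x640x3 uint8, red, green, blue), "fov_y" (degrees; the focal length in pixels is half the picture's height over the tangent of half this angle, whatever the lens; pixels are square), "cx", "cy" (the principal point, pixels), "dist_coeffs" ([k1, k2, p1, p2, k3] as OpenCV has them; the pictures are not rectified), "T" (4x4, takes a point from camera to world coordinates). Camera axes: x right, y down, z forward; pixel columns grow to the right and rows downward; lengths in mm; the calibration is good to about 2 mm. A picture is of the moment at which its call begins. There is no depth.
- bot.close_job(): hands the job in; it is judged then, once.
Trained networks look in a picture, given as the dict that the camera call returned (one of the last four; its "shot" number tells which), for a name from the list of things; names that differ only in an ending like _2 or _b are one class to them, and where a whole thing is asked for, a point or a joint stands for the part that bears it (a point fixed in the world has none). Each returns a list of dicts, best first, with "score" (0 to 1); they miss things now and then, are a little off and sometimes report something else, mostly with a low value. They report only what shows in the picture. A call takes as long as a camera call.
- viewer.recognise(target, picture): "centre" ([column, row] in pixels, amid what is visible of it).
- viewer.cut_out(target, picture): "pixels" (400x640 bool, what is visible of it) and "centre" ([column, row] in pixels, amid what is visible of it).
The state is a dict: "time": time; "joint_positions": joint angles; "dq": joint speeds; "tau": joint torques, N m; "tool_pos": TCP position; "tcp_rot": TCP orientation; "contact_force": force on the tool from outside, world axes, zero at the start; "moment": the same for the moment, N m; "grip_width": finger opening in mm; "finger_force": force on a finger pad.
Only numpy, scipy, OpenCV 4.12 (cv2) and the standard library are available. Lean on these libraries where they do the work, as an engineer would, in place of code of your own. Each camera call takes 0.05 s, during which the arm holds its last target. There are 200 camera calls.

## Working session

There is one attempt and no reset: what is moved stays moved. The work goes in short steps, Python scripts to look and compute and a shell command to move; the robot and the scene stay as the last step left them, time stands still between calls to the robot, and variables do not carry over. Pictures are saved under pics/ and viewed, at most 10 in all, crops included, and the job is handed in when it is done.

```bash
mkdir -p pics
cat > h.py <<'E'
import numpy as np, cv2
from plant import bot, viewer
def cam(p):
    f=200/np.tan(np.radians(p["fov_y"])/2)
    return np.array([[f,0,p["cx"]],[0,f,p["cy"]],[0,0,1]]),np.array(p["dist_coeffs"],float),np.array(p["T"])
def onz(p,uv,z):
    K,d,T=cam(p)
    q=cv2.undistortPoints(np.array(uv,float).reshape(-1,1,2),K,d).reshape(-1,2)
    r=np.c_[q,np.ones(len(q))]@T[:3,:3].T
    c=T[:3,3]; return c+r*((z-c[2])/r[:,2])[:,None]
def proj(p,X):
    K,d,T=cam(p); Ti=np.linalg.inv(T)
    return cv2.projectPoints(np.array(X,float).reshape(-1,1,3),cv2.Rodrigues(Ti[:3,:3])[0],Ti[:3,3],K,d)[0].reshape(-1,2)
def save(p,n): cv2.imwrite("pics/"+n,p["frame"][:,:,::-1])
E
python3 - <<'E'
from h import *
np.set_printoptions(precision=1,suppress=True)
o=bot.get_obs(); print(o)
for n in("scene","top"):
    p=viewer.capture(n); save(p,n+"0.png"); print(n,p["T"],p["fov_y"])
    for t in("chest","rack","post_left","post_right","jar","grinder","scoop","turntable"):
        for m in viewer.cut_out(t,p)[:2]:
            print(t,m["score"],m["centre"],m["pixels"].sum(),onz(p,m["centre"],{"chest":75,"rack":65,"post_left":60,"post_right":60}.get(t,0)))
            if t=="chest" :
                c=max(cv2.findContours(m["pixels"].astype(np.uint8),0,2)[0],key=len); a=cv2.approxPolyDP(c,4,True)[:,0]; print(a.tolist()); print(onz(p,a,75))
E
```

```text
{'time': 0.0, 'joint_positions': array([ 1.2,  0.3,  1.5, -0. ,  1.3, -0.1]), 'dq': array([-0.,  0., -0.,  0.,  0.,  0.]), 'tau': array([  0. , -43.1, -24.4,   0.1,   0.1,  -0. ]), 'tool_pos': array([134.2, 507.1, 226.1]), 'tcp_rot': array([-3.1, -0. ,  2.9]), 'contact_force': array([ 0.2, -0.5,  0.7]), 'moment': array([0., 0., 0.]), 'finger_force': 0.0, 'grip_width': 91.94621644330655}
scene [[  -0.3    0.7   -0.6 1080.4]
 [   1.     0.2   -0.2  118.6]
 [   0.    -0.6   -0.8  669.1]
 [   0.     0.     0.     1. ]] 56.37611872758275
chest 0.93 [292.3, 185.1] 6482 [[617.4 -82.2  75. ]]
[[248, 141], [231, 184], [238, 204], [348, 216], [353, 151], [319, 148], [318, 170], [297, 181], [283, 168], [280, 143]]
[[ 525.  -225.4   75. ]
 [ 655.  -204.6   75. ]
 [ 698.1 -168.    75. ]
 [ 657.1   48.7   75. ]
 [ 479.6   12.3   75. ]
 [ 495.   -63.4   75. ]
 [ 559.9  -44.6   75. ]
 [ 603.7  -76.8   75. ]
 [ 578.4 -118.2   75. ]
 [ 507.9 -153.1   75. ]]
rack 0.96 [282.1, 258.6] 3482 [[780.5 -41.9  65. ]]
post_left 0.6 [319.9, 241.2] 414 [[720.3  11.5  60. ]]
post_right 0.63 [242.0, 230.5] 468 [[ 7
[... 559 characters left out ...]
6, 144.3] 471 [[ 725.5 -134.8   75. ]]
[[377, 130], [359, 133], [359, 148], [368, 152], [367, 158], [376, 156]]
[[ 757.5 -154.7   75. ]
 [ 750.  -116.7   75. ]
 [ 717.1 -116.8   75. ]
 [ 708.8 -135.6   75. ]
 [ 695.7 -133.5   75. ]
 [ 700.4 -152.3   75. ]]
rack 0.98 [329.7, 133.2] 2211 [[751.8 -55.3  65. ]]
post_left 0.69 [298.7, 150.9] 420 [[712.9   9.7  60. ]]
post_left 0.21 [356.8, 225.6] 7329 [[ 555.6 -113.8   60. ]]
post_right 0.74 [368.9, 142.9] 491 [[ 733.5 -139.    60. ]]
jar 0.87 [343.1, 213.7] 1309 [[590.4 -88.1   0. ]]
grinder 0.65 [231.5, 193.1] 961 [[631.8 158.1   0. ]]
scoop 0.8 [214.2, 255.7] 1328 [[493.4 188.4   0. ]]
turntable 0.6 [481.0, 224.7] 5853 [[ 571.2 -391.4    0. ]]
```

```bash
python3 -c "
import cv2
a=cv2.imread('pics/top0.png')[60:360,160:560];cv2.imwrite('pics/top0c.png',cv2.resize(a,(800,600),interpolation=cv2.INTER_CUBIC))"
```

```text
(no output)
```

View pics/top0c.png

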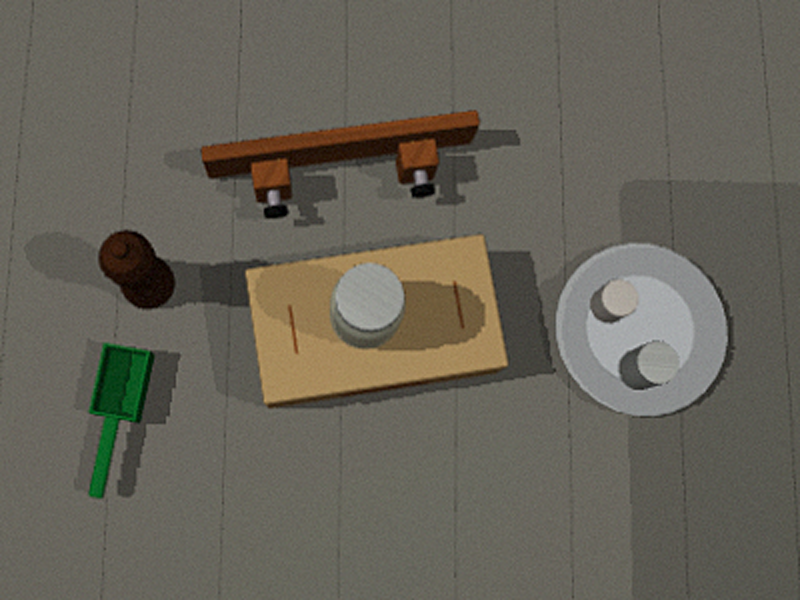

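View pics/scene0.png

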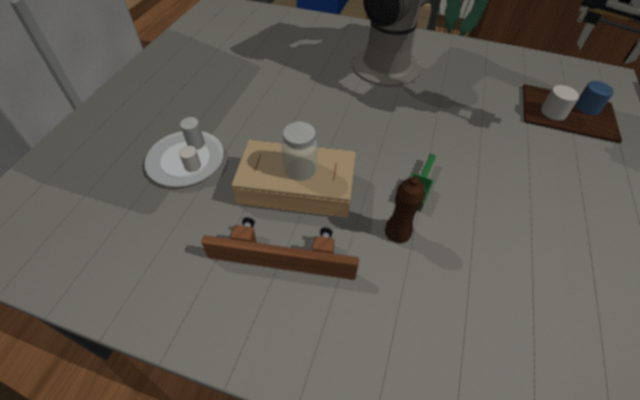

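The top view shows the chest (crop corners about (247,268), (485,236), (507,366), (267,403)) almost parallel to the rack, both yawed about 8°. The jar is in the middle, the black pads are at (275,211) and (422,190), and the grinder, scoop and turntable stand clear to the sides. The scene view agrees.

```bash
cat >> h.py <<'E'
from scipy.optimize import minimize
def boxpts(pose,b):
    x,y,a=pose; x0,x1,y0,y1,z0,z1=b; c,s=np.cos(a),np.sin(a)
    P=np.array([[i,j,k] for i in(x0,x1) for j in(y0,y1) for k in(z0,z1)],float)
    return np.c_[x+c*P[:,0]-s*P[:,1],y+s*P[:,0]+c*P[:,1],P[:,2]]
def draw(p,pose,boxes,S=4):
    m=np.zeros((400*S,640*S),np.uint8)
    for b in boxes: cv2.fillConvexPoly(m,cv2.convexHull(((proj(p,boxpts(pose,b))+.5)*S-.5).round().astype(np.int32)),1)
    return m
CH=[(-70,70,-125,125,0,75)]
RK=[(-9,9,-150,150,0,65)]
PO=[(-45,-15,y-20,y+20,0,60) for y in(80,-80)]
def fit(p,mask,x0,boxes,occ=[]):
    M=cv2.resize(mask.astype(np.uint8),None,fx=4,fy=4,interpolation=0)
    def f(q):
        q=(q[0],q[1],q[2]/100); d=draw(p,q,boxes)
        if occ: d&=1-draw(p,q,occ)
        return 1-(d&M).sum()/(d|M).sum()
    x0=np.array([x0[0],x0[1],x0[2]*100]); sx=np.vstack([x0]+[x0+8*np.eye(3)[i] for i in range(3)])
    r=minimize(f,x0,method="Nelder-Mead",options=dict(initial_simplex=sx,xatol=.05,fatol=1e-5))
    return np.array([r.x[0],r.x[1],r.x[2]/100]),r.fun
def fill(m):
    c=max(cv2.findContours(m.astype(np.uint8),0,2)[0],key=cv2.contourArea); o=np.zeros(m.shape,np.uint8)
    cv2.drawContours(o,[c],-1,1,-1); return o
def tochest(w,pose):
    c,s=np.cos(pose[2]),np.sin(pose[2]); d=np.array(w)[:2]-pose[:2]; return np.array([c*d[0]+s*d[1],-s*d[0]+c*d[1]])
E
python3 - <<'E'
from h import *
np.set_printoptions(precision=3,suppress=True)
p=viewer.capture("top")
cm=fill(viewer.cut_out("chest",p)[0]["pixels"]); rm=viewer.cut_out("rack",p)[0]["pixels"]
c,e=fit(p,cm,(560,-95,.14),CH); print("chest",c,e)
r,e2=fit(p,rm,(760,-60,.14),RK,PO); print("rack",r,e2)
print("chest in rack",tochest(c,r),c[2]-r[2])
for n in("post_left","post_right"):
    m=viewer.cut_out(n,p)[0]["pixels"]; print(n,tochest(r,r), r[:2])
g=p["frame"].astype(int).sum(2)
# dark pads
for s,u in((80,(297,165)),(-80,(371,155))):
    sub=g[u[1]-10:u[1]+10,u[0]-9:u[0]+10]; v,w=np.where(sub<75); uv=np.c_[w+u[0]-9,v+u[1]-10]
    X=onz(p,uv,40); L=np.array([tochest(x,r) for x in X]); print("pad",s,len(uv),L.min(0),L.max(0),L.mean(0), sub.min())
j=viewer.cut_out("jar",p)[0]["pixels"]; v,w=np.where(j); print("jar bbox",w.min(),w.max(),v.min(),v.max())
uv=[[343.5,207.5]]; print("jar lid in chest",tochest(onz(p,uv,180)[0],c))
im=p["frame"][:,:,::-1].copy()
for q,b in((c,CH),(r,RK+PO)):
    for k in b:
        h=cv2.convexHull(proj(p,boxpts(q,k)).astype(np.float32)); cv2.polylines(im,[h.round().astype(int)],True,(0,255,0),1)
cv2.imwrite("pics/fit1.png",cv2.resize(im[60:360,160:560],(800,600)))
print(bot.get_obs()["tcp_rot"],bot.get_obs()["tool_pos"])
E
```

```text
chest [569.215 -94.454   0.168] 0.020177001199406686
rack [763.985 -56.825   0.161] 0.12544264710048447
chest in rack [-198.286   -5.826] 0.006070117743470882
post_left [0. 0.] [763.985 -56.825]
post_right [0. 0.] [763.985 -56.825]
pad 80 102 [-71.445  62.528] [-39.378  98.702] [-57.35   81.506] 0
pad -80 93 [-71.054 -95.758] [-39.761 -61.723] [-58.039 -78.033] 0
jar bbox 325 362 191 234
jar lid in chest [ 3.491 13.282]
[ 3.142 -0.     2.883] [134.327 507.542 226.743]
```

View pics/fit1.png

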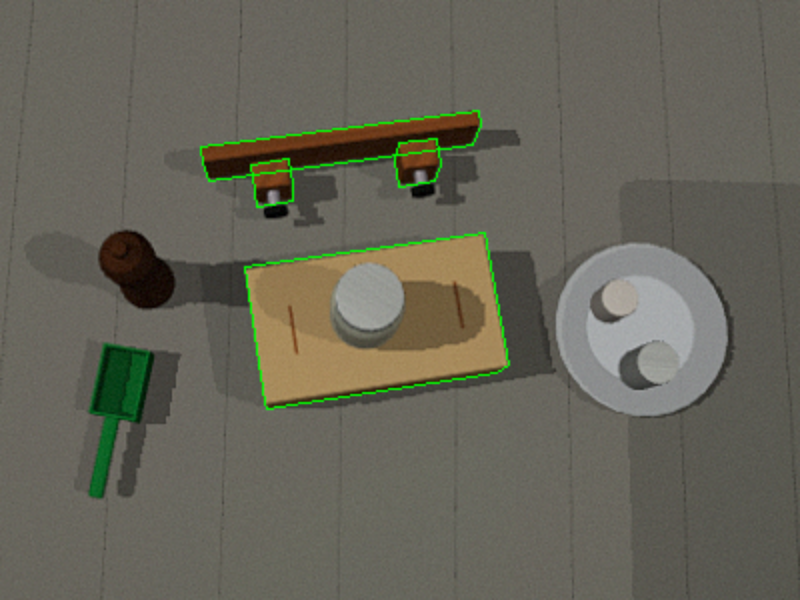

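Both fits lie on the outlines. The gap to the pads is about 55 to 60 mm, and the jar is about 13 mm left of the chest's middle. I'm moving to a spot in front of the chest's left corner with the fingers shut.

```bash
cat >> h.py <<'E'
from scipy.spatial.transform import Rotation as Ro
def step(dw=(0,0,0),rot=None):
    o=bot.get_obs(); R=Ro.from_euler("xyz",o["tcp_rot"])
    s=R.inv().apply(dw)/100; r=np.zeros(3) if rot is None else (R.inv()*rot).as_rotvec()/np.pi
    return s,r
def tool(yaw,tilt):  # fingers forward along yaw, tilted up by tilt
    return Ro.from_euler("z",np.pi+yaw)*Ro.from_euler("x",np.pi)*Ro.from_euler("y",-tilt)
E
H="python3 -m handwheel"
$H '-.84 -.83 0 0 0 0 -1;-.84 -.83 0 0 0 0 -1;-.84 -.83 0 0 0 0 -1;-.84 -.83 0 0 0 0 -1'
$H '-.84 -.83 0 0 0 0 -1;-.84 -.83 0 0 0 0 -1;-.84 -.83 0 0 0 0 -1'
$H '-.84 -.83 0 0 0 0 -1;-.84 -.83 0 0 0 0 -1;-.84 -.83 0 0 0 0 -1'
$H '-.84 -.83 0 0 0 0 -1;-.84 -.83 0 0 0 0 -1;-.84 -.83 0 0 0 0 -1'
$H '-.84 -.83 0 0 0 0 -1;-.84 -.83 0 0 0 0 -1;-.84 -.83 0 0 0 0 -1;-.84 -.83 0 0 0 0 -1'
python3 -c "
from h import *
print(step((0,0,0),tool(.165,np.radians(30))), tool(.165,np.radians(30)).as_matrix().round(2))"
```

```text
time: 1.53
tool_pos: [196.1, 401.7, 226.7]
tcp_rot: [-3.139, 0.001, 2.88]
contact_force: [-0.4, 0.7, 0.1]
grip_width: 70.3
finger_force: 0.0
time: 1.78
tool_pos: [254.6, 302.8, 226.8]
tcp_rot: [3.141, 0.0, 2.884]
contact_force: [1.5, 0.7, 0.4]
grip_width: 49.9
finger_force: 0.0
time: 2.03
tool_pos: [315.1, 200.6, 227.1]
tcp_rot: [3.141, 0.001, 2.883]
contact_force: [0.7, -0.8, 0.1]
grip_width: 29.8
finger_force: 0.0
time: 2.28
tool_pos: [375.4, 98.5, 227.1]
tcp_rot: [3.141, 0.001, 2.882]
contact_force: [1.3, 1.4, -0.3]
grip_width: 9.6
finger_force: 0.0
time: 2.62
tool_pos: [437.4, -5.8, 226.8]
tcp_rot: [-3.14, 0.003, 2.878]
contact_force: [0.9, -0.4, -0.6]
grip_width: 0.2
finger_force: 0.0
(array([0., 0., 0.]), array([-0.03625572, -0.1632474 , -0.1331006 ])) [[-0.85 -0.16  0.49]
 [-0.14  0.99  0.08]
 [-0.5   0.   -0.87]]
```

```bash
H="python3 -m handwheel"
$H '0 0 0 -.036 -.163 -.133 -1;0 0 0 -.036 -.163 -.133 -1;0 0 0 -.036 -.163 -.133 -1;0 0 0 -.036 -.163 -.133 -1;0 0 0 -.036 -.163 -.133 -1;0 0 0 -.036 -.163 -.133 -1;0 0 0 -.036 -.163 -.133 -1'
$H '.47 0 .815 0 0 0 -1;.47 0 .815 0 0 0 -1;.47 0 .815 0 0 0 -1'
$H '.46 0 .8 0 0 0 -1;.46 0 .8 0 0 0 -1;.46 0 .8 0 0 0 -1;.46 0 .8 0 0 0 -1'
python3 -c "
from h import *
np.set_printoptions(precision=3,suppress=True)
o=bot.get_obs();c=(569.2,-94.5,.168)
print(o['tool_pos'],o['tcp_rot'],o['contact_force'],o['joint_positions'],tochest(o['tool_pos'],c))
f=np.array([np.cos(.165),np.sin(.165),0])
print('10mm fwd',step(10*f)[0],'10 left',step(10*np.array([-f[1],f[0],0]))[0],'up 10',step((0,0,10))[0])
p=viewer.capture('scene');save(p,'s1.png')"
```

```text
time: 3.2
tool_pos: [432.3, -0.4, 225.9]
tcp_rot: [3.139, 0.521, -2.971]
contact_force: [-1.0, 0.2, 0.9]
grip_width: 0.6
finger_force: 0.0
time: 3.45
tool_pos: [432.7, -0.2, 129.9]
tcp_rot: [3.136, 0.516, -2.977]
contact_force: [-0.9, 0.7, -0.6]
grip_width: 0.6
finger_force: 0.0
time: 3.78
tool_pos: [445.1, -1.5, 78.3]
tcp_rot: [3.117, 0.473, -2.983]
contact_force: [0.8, 0.2, 0.3]
grip_width: 0.4
finger_force: 0.0
[445.133  -1.536  78.35 ] [ 3.117  0.473 -2.983] [0.785 0.161 0.295] [-0.359  0.276  2.32   1.073  0.284 -3.098] [-106.776  112.4  ]
10mm fwd [-0.089 -0.     0.046] 10 left [0.001 0.1   0.002] up 10 [-0.046  0.002 -0.089]
```

View pics/s1.png

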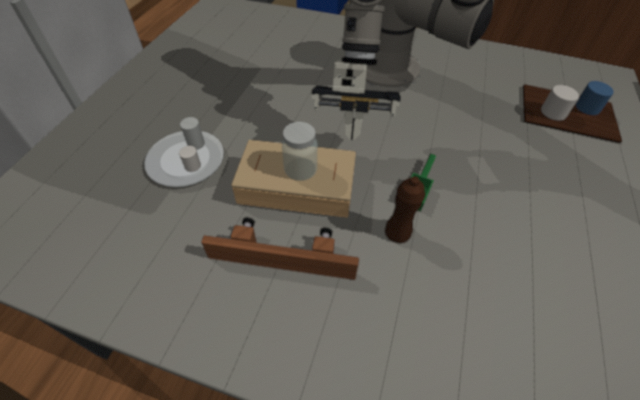

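The scene view shows the closed fingers at about (353,130), in front of the chest's left half. Joints 5 and 6 are at their limits with this tilt, so I'm reducing it to about 12°.

```bash
python3 -c "
from h import *
np.set_printoptions(precision=4,suppress=True)
print(step((0,0,0),tool(.165,np.radians(12))))"
```

```text
(array([0., 0., 0.]), array([ 0.0067,  0.0842, -0.0006]))
```

```bash
H="python3 -m handwheel"
$H '0 0 0 .0067 .0842 0 -1;0 0 0 .0067 .0842 0 -1;0 0 0 .0067 .0842 0 -1;0 0 0 .0067 .0842 0 -1'
python3 -c "
from h import *
np.set_printoptions(precision=4,suppress=True)
o=bot.get_obs();c=(569.2,-94.5,.168)
print(o['tool_pos'],o['tcp_rot'],o['joint_positions'],tochest(o['tool_pos'],c),(tool(.165,np.radians(12)).inv()*Ro.from_euler('xyz',o['tcp_rot'])).magnitude())
print(step((0,0,0),tool(.165,np.radians(12))))
f=np.array([np.cos(.165),np.sin(.165),0])
print('10mm fwd',step(10*f)[0],'10 left',step(10*np.array([-f[1],f[0],0]))[0],'up 10',step((0,0,10))[0])"
```

```text
time: 4.17
tool_pos: [445.0, 5.4, 79.7]
tcp_rot: [3.107, 0.305, -2.972]
contact_force: [0.4, 0.5, 0.4]
grip_width: 0.5
finger_force: 0.0
[445.0073   5.3629  79.7122] [ 3.1066  0.3055 -2.9717] [-0.2796  0.2883  2.1778  0.3881  0.4428 -2.3581] [-105.746   119.2233] 0.10274547858080059
(array([0., 0., 0.]), array([0.0115, 0.0305, 0.002 ]))
10mm fwd [-0.0954 -0.0015  0.03  ] 10 left [-0.0005  0.0999  0.0037] up 10 [-0.0301  0.0033 -0.0953]
```

```bash
H="python3 -m handwheel"
$H '0 0 0 .0115 .0305 .002 -1;0 0 0 .0115 .0305 .002 -1;0 0 0 .0115 .0305 .002 -1;0 0 0 .0115 .0305 .002 -1;0 0 0 .0115 .0305 .002 -1;0 0 0 .0115 .0305 .002 -1'
$H '.08 0 .41 0 0 0 -1;.08 0 .41 0 0 0 -1;.08 0 .41 0 0 0 -1'
python3 -c "
from h import *
np.set_printoptions(precision=4,suppress=True)
o=bot.get_obs();c=(569.2,-94.5,.168)
print(o['tool_pos'],o['tcp_rot'],o['joint_positions'],tochest(o['tool_pos'],c))
print(step((0,0,0),tool(.165,np.radians(12))))
f=np.array([np.cos(.165),np.sin(.165),0])
print('10mm fwd',step(10*f)[0],'10 left',step(10*np.array([-f[1],f[0],0]))[0],'up 10',step((0,0,10))[0])"
```

```text
time: 4.67
tool_pos: [444.4, 5.7, 78.9]
tcp_rot: [3.139, 0.212, -2.976]
contact_force: [0.2, 0.2, 0.3]
grip_width: 0.8
finger_force: 0.0
time: 4.92
tool_pos: [443.4, 6.1, 35.4]
tcp_rot: [3.137, 0.205, -2.977]
contact_force: [0.2, 0.2, 0.1]
grip_width: 0.7
finger_force: 0.0
[443.3533   6.1452  35.4059] [ 3.1366  0.2052 -2.9768] [-0.2185  0.405   2.1468  0.2048  0.4086 -2.1353] [-107.246   120.2711]
(array([0., 0., 0.]), array([ 0.0016, -0.0013, -0.0001]))
10mm fwd [-0.0979 -0.0001  0.0204] 10 left [0.     0.1    0.0005] up 10 [-0.0204  0.0005 -0.0979]
```

```bash
H="python3 -m handwheel"
$H '-.098 -.12 .02 0 0 0 -1;-.196 -.12 .041 0 0 0 -1;-.196 -.12 .041 0 0 0 -1'
$H '-.01 0 .002 0 0 0 -1;-.02 0 .004 0 0 0 -1;-.029 0 .006 0 0 0 -1;-.039 0 .008 0 0 0 -1'
$H '-.01 0 .002 0 0 0 -1;-.02 0 .004 0 0 0 -1;-.029 0 .006 0 0 0 -1;-.039 0 .008 0 0 0 -1'
$H '-.01 0 .002 0 0 0 -1;-.02 0 .004 0 0 0 -1;-.029 0 .006 0 0 0 -1'
```

```text
time: 5.17
tool_pos: [469.1, -3.3, 39.5]
tcp_rot: [3.141, 0.215, -2.976]
contact_force: [-0.4, 1.1, -0.2]
grip_width: 0.5
finger_force: 0.0
time: 5.5
tool_pos: [469.8, -1.6, 37.4]
tcp_rot: [3.139, 0.209, -2.975]
contact_force: [-7.6, -2.3, 2.3]
grip_width: 0.4
finger_force: 3.6
time: 5.83
tool_pos: [470.5, -0.3, 35.9]
tcp_rot: [3.136, 0.203, -2.975]
contact_force: [-14.3, -1.3, 3.9]
grip_width: 0.3
finger_force: 6.8
time: 6.08
tool_pos: [472.8, 0.5, 35.7]
tcp_rot: [3.135, 0.201, -2.975]
contact_force: [-14.2, -0.0, 4.7]
grip_width: 0.4
finger_force: 6.9
```

```bash
H="python3 -m handwheel"
$H '-.01 0 .002 0 0 0 -1;-.02 0 .004 0 0 0 -1;-.029 0 .006 0 0 0 -1;-.039 0 .008 0 0 0 -1'
$H '-.01 0 .002 0 0 0 -1;-.02 0 .004 0 0 0 -1;-.029 0 .006 0 0 0 -1;-.039 0 .008 0 0 0 -1'
```

```text
time: 6.42
tool_pos: [476.3, 1.5, 35.5]
tcp_rot: [3.135, 0.2, -2.975]
contact_force: [-13.9, 0.6, 2.6]
grip_width: 0.6
finger_force: 6.7
time: 6.75
tool_pos: [480.1, 2.2, 35.4]
tcp_rot: [3.134, 0.2, -2.975]
contact_force: [-12.8, 1.6, 1.0]
grip_width: 0.4
finger_force: 6.4
```

```bash
H="python3 -m handwheel"
$H '-.015 0 .003 0 0 0 -1;-.03 0 .006 0 0 0 -1;-.045 0 .009 0 0 0 -1;-.06 0 .012 0 0 0 -1;-.075 0 .015 0 0 0 -1;-.09 0 .018 0 0 0 -1'
$H '.05 0 -.01 0 0 0 -1;.1 0 -.02 0 0 0 -1;.25 0 -.05 0 0 0 -1;.25 0 -.05 0 0 0 -1'
python3 -c "
from h import *
np.set_printoptions(precision=3,suppress=True)
p=viewer.capture('top');c,e=fit(p,fill(viewer.cut_out('chest',p)[0]['pixels']),(575,-94,.09),CH); r=(764,-56.8,.161)
print(c,e,tochest(c,r),c[2]-r[2])
o=bot.get_obs();print(o['tool_pos'],o['tcp_rot'],tochest(o['tool_pos'],c))"
```

```text
time: 7.25
tool_pos: [489.1, 3.8, 35.3]
tcp_rot: [3.134, 0.2, -2.975]
contact_force: [-13.7, 1.5, 0.9]
grip_width: 0.5
finger_force: 6.3
time: 7.58
tool_pos: [467.9, -2.1, 37.1]
tcp_rot: [3.139, 0.21, -2.975]
contact_force: [-1.1, 1.5, -0.9]
grip_width: 0.5
finger_force: 0.0
[580.651 -94.382   0.083] 0.024420050445841723 [-187.002   -7.704] -0.07833771693009547
[470.532  -2.472  37.689] [ 3.14   0.213 -2.976] [-102.154  100.689]
```

```bash
H="python3 -m handwheel"
$H '.06 -.4 -.012 0 0 0 -1;.06 -.8 -.012 0 0 0 -1;.06 -1 -.012 0 0 0 -1'
$H '0 -.4 0 0 0 0 -1;0 -.8 0 0 0 0 -1;0 -1 0 0 0 0 -1;0 -1 0 0 0 0 -1'
$H '-.05 -.1 .01 0 0 0 -1;-.1 -.1 .02 0 0 0 -1;-.1 -.1 .02 0 0 0 -1'
$H '-.01 0 .002 0 0 0 -1;-.02 0 .004 0 0 0 -1;-.03 0 .006 0 0 0 -1;-.04 0 .008 0 0 0 -1;-.05 0 .01 0 0 0 -1;-.06 0 .012 0 0 0 -1'
```

```text
time: 7.93
tool_pos: [483.2, -105.4, 37.9]
tcp_rot: [-3.14, 0.216, -2.975]
contact_force: [1.0, -0.6, 0.4]
grip_width: 0.6
finger_force: 0.0
time: 8.27
tool_pos: [499.7, -206.1, 37.6]
tcp_rot: [-3.139, 0.216, -2.979]
contact_force: [-0.4, -1.0, 0.2]
grip_width: 0.4
finger_force: 0.0
time: 8.52
tool_pos: [508.8, -208.4, 36.5]
tcp_rot: [3.139, 0.21, -2.975]
contact_force: [-3.1, -0.2, -0.6]
grip_width: 0.3
finger_force: 1.5
time: 9.02
tool_pos: [512.6, -206.5, 36.0]
tcp_rot: [3.137, 0.207, -2.974]
contact_force: [-11.3, -4.2, 1.5]
grip_width: 0.3
finger_force: 6.2
```

```bash
H="python3 -m handwheel"
$H '-.015 0 .003 0 0 0 -1;-.03 0 .006 0 0 0 -1;-.045 0 .009 0 0 0 -1;-.06 0 .012 0 0 0 -1;-.075 0 .015 0 0 0 -1;-.09 0 .018 0 0 0 -1'
$H '-.015 0 .003 0 0 0 -1;-.03 0 .006 0 0 0 -1;-.045 0 .009 0 0 0 -1;-.06 0 .012 0 0 0 -1;-.075 0 .015 0 0 0 -1;-.09 0 .018 0 0 0 -1'
$H '-.015 0 .003 0 0 0 -1;-.03 0 .006 0 0 0 -1;-.045 0 .009 0 0 0 -1;-.06 0 .012 0 0 0 -1;-.075 0 .015 0 0 0 -1;-.09 0 .018 0 0 0 -1'
```

```text
time: 9.52
tool_pos: [521.6, -205.0, 36.0]
tcp_rot: [3.137, 0.207, -2.974]
contact_force: [-11.7, -4.9, 1.0]
grip_width: 0.7
finger_force: 6.1
time: 10.02
tool_pos: [530.6, -203.6, 36.1]
tcp_rot: [3.138, 0.207, -2.974]
contact_force: [-11.4, -5.4, -0.6]
grip_width: 0.5
finger_force: 6.1
time: 10.52
tool_pos: [539.7, -202.3, 36.2]
tcp_rot: [3.138, 0.207, -2.974]
contact_force: [-10.8, -6.3, -0.2]
grip_width: 0.4
finger_force: 6.1
```

```bash
H="python3 -m handwheel"
$H '-.015 0 .003 0 0 0 -1;-.03 0 .006 0 0 0 -1;-.045 0 .009 0 0 0 -1;-.06 0 .012 0 0 0 -1;-.075 0 .015 0 0 0 -1;-.09 0 .018 0 0 0 -1'
$H '.05 0 -.01 0 0 0 -1;.1 0 -.02 0 0 0 -1;.35 0 -.07 0 0 0 -1;.4 0 -.08 0 0 0 -1'
python3 -c "
from h import *
np.set_printoptions(precision=3,suppress=True)
p=viewer.capture('top');c,e=fit(p,fill(viewer.cut_out('chest',p)[0]['pixels']),(600,-94,.26),CH); r=(764,-56.8,.161)
print(c,e,tochest(c,r),c[2]-r[2])
o=bot.get_obs();print(o['tool_pos'],o['tcp_rot'],tochest(o['tool_pos'],c))"
```

```text
time: 11.02
tool_pos: [548.8, -200.9, 36.4]
tcp_rot: [3.138, 0.207, -2.974]
contact_force: [-10.5, -7.6, -0.4]
grip_width: 0.5
finger_force: 6.3
time: 11.35
tool_pos: [508.8, -207.3, 36.7]
tcp_rot: [3.138, 0.21, -2.975]
contact_force: [0.5, 0.6, -0.7]
grip_width: 0.4
finger_force: 0.0
[603.328 -86.993   0.261] 0.027578152428582636 [-163.434   -4.046] 0.10018776744796223
[ 510.48  -208.109   37.214] [ 3.14   0.212 -2.976] [-120.975  -93.032]
```

```bash
H="python3 -m handwheel"
$H '0 .4 0 0 0 0 -1;0 .8 0 0 0 0 -1;0 1 0 0 0 0 -1'
$H '0 .4 0 0 0 0 -1;0 .8 0 0 0 0 -1;0 1 0 0 0 0 -1;0 1 0 0 0 0 -1'
$H '-.05 .05 .01 0 0 0 -1;-.1 .05 .02 0 0 0 -1;-.1 .05 .02 0 0 0 -1'
$H '-.01 0 .002 0 0 0 -1;-.02 0 .004 0 0 0 -1;-.03 0 .006 0 0 0 -1;-.04 0 .008 0 0 0 -1;-.05 0 .01 0 0 0 -1;-.06 0 .012 0 0 0 -1'
```

```text
time: 11.7
tool_pos: [493.6, -106.5, 37.1]
tcp_rot: [3.138, 0.211, -2.975]
contact_force: [0.4, 1.1, -0.1]
grip_width: 0.3
finger_force: 0.0
time: 12.03
tool_pos: [477.1, -7.0, 37.5]
tcp_rot: [3.139, 0.211, -2.971]
contact_force: [-0.3, -0.5, 0.3]
grip_width: 0.5
finger_force: 0.0
time: 12.28
tool_pos: [489.4, -5.1, 38.0]
tcp_rot: [3.141, 0.215, -2.975]
contact_force: [1.1, -1.1, -0.9]
grip_width: 0.4
finger_force: 0.0
time: 12.78
tool_pos: [493.0, -3.6, 37.5]
tcp_rot: [3.14, 0.212, -2.976]
contact_force: [0.1, 0.2, -1.0]
grip_width: 0.3
finger_force: 0.0
```

```bash
H="python3 -m handwheel"
$H '-.01 0 .002 0 0 0 -1;-.02 0 .004 0 0 0 -1;-.03 0 .006 0 0 0 -1;-.04 0 .008 0 0 0 -1;-.05 0 .01 0 0 0 -1;-.06 0 .012 0 0 0 -1'
$H '-.01 0 .002 0 0 0 -1;-.02 0 .004 0 0 0 -1;-.03 0 .006 0 0 0 -1;-.04 0 .008 0 0 0 -1;-.05 0 .01 0 0 0 -1;-.06 0 .012 0 0 0 -1'
```

```text
time: 13.28
tool_pos: [496.2, -2.0, 36.6]
tcp_rot: [3.138, 0.206, -2.975]
contact_force: [-10.9, -3.8, 2.7]
grip_width: 0.1
finger_force: 5.6
time: 13.78
tool_pos: [499.7, -0.2, 35.7]
tcp_rot: [3.135, 0.201, -2.975]
contact_force: [-13.9, -1.4, 3.7]
grip_width: 0.5
finger_force: 6.8
```

```bash
H="python3 -m handwheel"
$H '-.015 0 .003 0 0 0 -1;-.03 0 .006 0 0 0 -1;-.045 0 .009 0 0 0 -1;-.06 0 .012 0 0 0 -1;-.075 0 .015 0 0 0 -1;-.09 0 .018 0 0 0 -1'
$H '-.015 0 .003 0 0 0 -1;-.03 0 .006 0 0 0 -1;-.045 0 .009 0 0 0 -1;-.06 0 .012 0 0 0 -1;-.075 0 .015 0 0 0 -1;-.09 0 .018 0 0 0 -1'
python3 -c "
from h import *
np.set_printoptions(precision=3,suppress=True)
p=viewer.capture('top');save(p,'t3.png');c,e=fit(p,fill(viewer.cut_out('chest',p)[0]['pixels']),(610,-94,.16),CH); r=(764,-56.8,.161)
print(c,e,tochest(c,r),c[2]-r[2])
for y in(80,-80):
    print([tochest(x,r) for x in [c[:2]+Ro.from_euler('z',c[2]).apply([70,y,0])[:2]]])
a=cv2.imread('pics/t3.png')[110:260,260:460];cv2.imwrite('pics/t3c.png',cv2.resize(a,(800,600),interpolation=cv2.INTER_CUBIC))"
```

```text
time: 14.28
tool_pos: [508.5, 1.6, 35.5]
tcp_rot: [3.135, 0.2, -2.975]
contact_force: [-13.5, 1.0, -0.1]
grip_width: 0.3
finger_force: 6.2
time: 14.78
tool_pos: [517.4, 3.1, 35.4]
tcp_rot: [3.135, 0.2, -2.975]
contact_force: [-12.7, 0.6, 0.3]
grip_width: 0.1
finger_force: 6.2
[616.301 -86.345   0.158] 0.11052601453837785 [-150.525   -5.486] -0.003079972640559564
[array([-80.279,  74.298])]
[array([-80.772, -85.701])]
```

View pics/t3c.png

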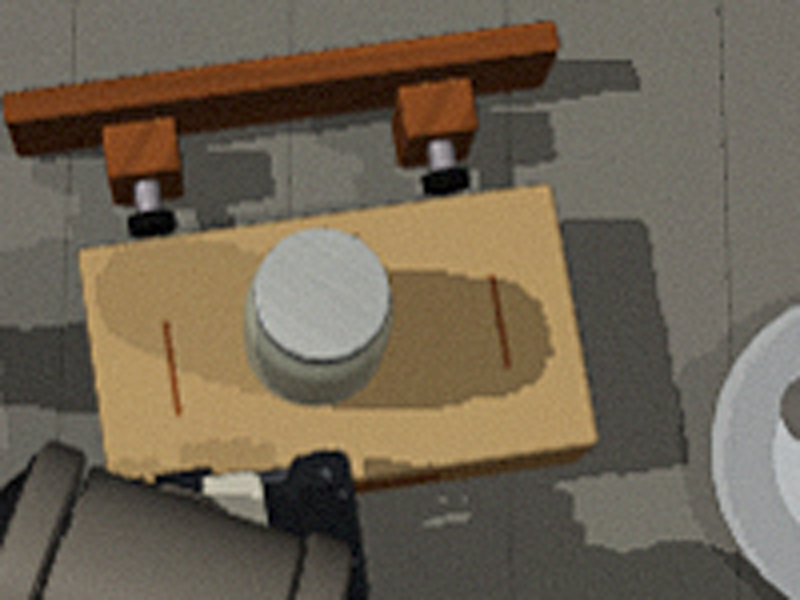

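The chest is about square, its back roughly 10 to 13 mm short of the pads (pads at (152,222) and (445,182) in the crop), with the jar upright. I'm adding a little more on the left, then going to the right.

```bash
H="python3 -m handwheel"
$H '-.015 0 .003 0 0 0 -1;-.03 0 .006 0 0 0 -1;-.045 0 .009 0 0 0 -1;-.06 0 .012 0 0 0 -1;-.07 0 .015 0 0 0 -1'
$H '.05 0 -.01 0 0 0 -1;.1 0 -.02 0 0 0 -1;.35 0 -.07 0 0 0 -1;.4 0 -.08 0 0 0 -1'
python3 -c "
from h import *
np.set_printoptions(precision=3,suppress=True)
p=viewer.capture('top');c,e=fit(p,fill(viewer.cut_out('chest',p)[0]['pixels']),(610,-94,.12),CH); r=(764,-56.8,.161)
print(c,e,tochest(c,r),c[2]-r[2])
for y in(80,-80):
    print([tochest(x,r) for x in [c[:2]+Ro.from_euler('z',c[2]).apply([70,y,0])[:2]]])
o=bot.get_obs();print(o['tool_pos'],tochest(o['tool_pos'],c))"
```

```text
time: 15.3
tool_pos: [524.5, 4.4, 35.4]
tcp_rot: [3.135, 0.2, -2.975]
contact_force: [-12.3, 0.6, 0.6]
grip_width: 0.9
finger_force: 6.3
time: 15.63
tool_pos: [487.1, -3.8, 36.9]
tcp_rot: [3.139, 0.209, -2.975]
contact_force: [-0.2, 0.8, -1.1]
grip_width: 0.5
finger_force: 0.0
[619.526 -86.135   0.134] 0.027576808367938077 [-147.308   -5.796] -0.027089231109967943
[array([-75.167,  72.279])]
[array([-79.501, -87.663])]
[489.553  -4.182  37.639] [-117.868   98.572]
```

```bash
H="python3 -m handwheel"
$H '0 -.4 0 0 0 0 -1;0 -.8 0 0 0 0 -1;0 -1 0 0 0 0 -1' | grep pos
$H '0 -.4 0 0 0 0 -1;0 -.8 0 0 0 0 -1;0 -1 0 0 0 0 -1;0 -1 0 0 0 0 -1' | grep pos
$H '-.08 -.05 .016 0 0 0 -1;-.16 -.05 .032 0 0 0 -1;-.16 -.05 .032 0 0 0 -1'
$H '-.01 0 .002 0 0 0 -1;-.02 0 .004 0 0 0 -1;-.03 0 .006 0 0 0 -1;-.04 0 .008 0 0 0 -1;-.05 0 .01 0 0 0 -1;-.06 0 .012 0 0 0 -1'
$H '-.01 0 .002 0 0 0 -1;-.02 0 .004 0 0 0 -1;-.03 0 .006 0 0 0 -1;-.04 0 .008 0 0 0 -1;-.05 0 .01 0 0 0 -1;-.06 0 .012 0 0 0 -1'
```

```text
tool_pos: [509.7, -106.4, 38.3]
tool_pos: [526.0, -206.9, 38.0]
time: 16.57
tool_pos: [542.1, -203.4, 37.7]
tcp_rot: [3.141, 0.214, -2.974]
contact_force: [-0.5, 0.4, -0.1]
grip_width: 0.5
finger_force: 0.0
time: 17.07
tool_pos: [546.2, -202.3, 37.4]
tcp_rot: [3.14, 0.212, -2.975]
contact_force: [-0.6, 0.7, -0.2]
grip_width: 0.4
finger_force: 0.0
time: 17.57
tool_pos: [552.1, -201.4, 37.4]
tcp_rot: [3.14, 0.211, -2.975]
contact_force: [-3.8, -1.1, 0.4]
grip_width: 0.5
finger_force: 1.6
```

```bash
H="python3 -m handwheel"
$H '-.01 0 .002 0 0 0 -1;-.02 0 .004 0 0 0 -1;-.03 0 .006 0 0 0 -1;-.04 0 .008 0 0 0 -1;-.05 0 .01 0 0 0 -1;-.06 0 .012 0 0 0 -1' | egrep 'pos|force'
$H '-.01 0 .002 0 0 0 -1;-.02 0 .004 0 0 0 -1;-.03 0 .006 0 0 0 -1' | egrep 'pos|force'
$H '-.01 0 .002 0 0 0 -1;-.02 0 .004 0 0 0 -1;-.03 0 .006 0 0 0 -1' | egrep 'pos|force'
python3 -c "
from h import *
o=bot.get_obs(); print(o['tau'].round(2))"
```

```text
tool_pos: [555.0, -200.3, 36.3]
contact_force: [-12.7, -4.5, 1.8]
finger_force: 6.7
tool_pos: [558.1, -199.9, 36.2]
contact_force: [-12.7, -4.4, -0.0]
finger_force: 6.4
tool_pos: [561.1, -199.4, 36.2]
contact_force: [-11.6, -6.0, 1.9]
finger_force: 6.3
[  5.31 -50.69 -22.12   2.65  -2.24  -0.07]
```

```bash
H="python3 -m handwheel"
$H '-.01 0 .002 0 0 0 -1' | egrep 'pos|force'
$H '-.01 0 .002 0 0 0 -1' | egrep 'pos|force'
$H '-.01 0 .002 0 0 0 -1' | egrep 'pos|force'
$H '-.01 0 .002 0 0 0 -1' | egrep 'pos|force'
$H '-.01 0 .002 0 0 0 -1' | egrep 'pos|force'
```

```text
tool_pos: [562.1, -199.3, 36.2]
contact_force: [-11.6, -5.6, 0.1]
finger_force: 6.3
tool_pos: [563.1, -199.1, 36.2]
contact_force: [-11.2, -6.1, -0.4]
finger_force: 6.2
tool_pos: [564.1, -199.0, 36.2]
contact_force: [-11.6, -5.5, -0.5]
finger_force: 6.2
tool_pos: [565.1, -198.8, 36.2]
contact_force: [-12.1, -5.5, 0.2]
finger_force: 6.4
tool_pos: [566.0, -198.7, 36.1]
contact_force: [-12.9, -5.8, 0.5]
finger_force: 6.9
```

The right buffer began to bear at about x = 564.7, where the finger force starts to climb. It is now in about 1.3 mm. The left push will add roughly 1 mm more here, so I'm switching to the left.

```bash
H="python3 -m handwheel"
$H '.05 0 -.01 0 0 0 -1;.1 0 -.02 0 0 0 -1;.35 0 -.07 0 0 0 -1;.4 0 -.08 0 0 0 -1' | egrep 'pos|force'
python3 -c "
from h import *
np.set_printoptions(precision=3,suppress=True)
p=viewer.capture('top');c,e=fit(p,fill(viewer.cut_out('chest',p)[0]['pixels']),(625,-90,.2),CH); r=(764,-56.8,.161)
print(c,e,tochest(c,r),c[2]-r[2])
for y in(80,-80):
    print([tochest(x,r) for x in [c[:2]+Ro.from_euler('z',c[2]).apply([70,y,0])[:2]]])
o=bot.get_obs();print(o['tool_pos'],tochest(o['tool_pos'],c), c[:2]+Ro.from_euler('z',c[2]).apply([-80,108,0])[:2])"
```

```text
tool_pos: [526.6, -204.8, 36.7]
contact_force: [-0.2, 0.4, 0.4]
finger_force: 0.0
[626.807 -83.081   0.189] 0.19236373816479913 [-139.632   -3.948] 0.028459043019356756
[array([-71.936,  78.011])]
[array([-67.383, -81.924])]
[ 528.459 -205.437   37.299] [-119.632 -101.645] [527.899   7.92 ]
```

```bash
H="python3 -m handwheel"
$H '0 .4 0 0 0 0 -1;0 .8 0 0 0 0 -1;0 1 0 0 0 0 -1' | grep pos
$H '0 .4 0 0 0 0 -1;0 .8 0 0 0 0 -1;0 1 0 0 0 0 -1;0 1 0 0 0 0 -1' | grep pos
$H '-.08 .07 .016 0 0 0 -1;-.16 .07 .032 0 0 0 -1;-.16 .07 .032 0 0 0 -1' | egrep 'pos|force'
$H '-.01 0 .002 0 0 0 -1;-.02 0 .004 0 0 0 -1;-.03 0 .006 0 0 0 -1;-.04 0 .008 0 0 0 -1;-.05 0 .01 0 0 0 -1;-.06 0 .012 0 0 0 -1' | egrep 'pos|force'
$H '-.01 0 .002 0 0 0 -1;-.02 0 .004 0 0 0 -1;-.03 0 .006 0 0 0 -1;-.04 0 .008 0 0 0 -1;-.05 0 .01 0 0 0 -1;-.06 0 .012 0 0 0 -1' | egrep 'pos|force'
```

```text
tool_pos: [511.8, -103.5, 37.2]
tool_pos: [495.4, -4.1, 37.6]
tool_pos: [513.7, 1.2, 38.4]
contact_force: [0.4, -0.6, 0.3]
finger_force: 0.0
tool_pos: [516.8, 2.4, 37.8]
contact_force: [0.0, 0.4, 0.0]
finger_force: 0.0
tool_pos: [522.9, 3.7, 37.9]
contact_force: [-0.3, 1.2, 0.2]
finger_force: 0.0
```

```bash
H="python3 -m handwheel"
$H '-.01 0 .002 0 0 0 -1;-.02 0 .004 0 0 0 -1;-.03 0 .006 0 0 0 -1;-.04 0 .008 0 0 0 -1;-.05 0 .01 0 0 0 -1;-.06 0 .012 0 0 0 -1' | egrep 'pos|force'
$H '-.01 0 .002 0 0 0 -1;-.02 0 .004 0 0 0 -1' | egrep 'pos|force'
$H '-.01 0 .002 0 0 0 -1' | egrep 'pos|force'
$H '-.01 0 .002 0 0 0 -1' | egrep 'pos|force'
$H '-.01 0 .002 0 0 0 -1' | egrep 'pos|force'
```

```text
tool_pos: [526.3, 4.9, 36.9]
contact_force: [-9.6, -3.4, 2.0]
finger_force: 5.2
tool_pos: [526.6, 5.4, 36.3]
contact_force: [-14.0, -2.6, 3.8]
finger_force: 6.7
tool_pos: [527.2, 5.7, 36.2]
contact_force: [-13.8, -2.3, 4.5]
finger_force: 7.0
tool_pos: [527.8, 6.1, 36.1]
contact_force: [-14.0, -0.9, 3.9]
finger_force: 7.1
tool_pos: [528.6, 6.4, 36.0]
contact_force: [-14.5, -0.2, 3.4]
finger_force: 7.1
```

```bash
H="python3 -m handwheel"
$H '-.01 0 .002 0 0 0 -1' | egrep 'pos|force'
$H '-.01 0 .002 0 0 0 -1' | egrep 'pos|force'
$H '-.01 0 .002 0 0 0 -1' | egrep 'pos|force'
```

```text
tool_pos: [529.5, 6.7, 35.9]
contact_force: [-13.2, -1.3, 4.0]
finger_force: 7.0
tool_pos: [530.3, 6.9, 35.8]
contact_force: [-15.3, 0.2, 4.6]
finger_force: 7.4
tool_pos: [531.0, 7.1, 35.8]
contact_force: [-15.2, -0.0, 4.0]
finger_force: 7.7
```

```bash
H="python3 -m handwheel"
$H '-.005 0 -.002 0 0 0 -1' | egrep 'pos|force'
$H '-.005 0 -.002 0 0 0 -1' | egrep 'pos|force'
$H '-.005 0 -.002 0 0 0 -1' | egrep 'pos|force'
```

```text
tool_pos: [531.4, 7.3, 35.9]
contact_force: [-14.3, 0.1, 1.3]
finger_force: 6.9
tool_pos: [531.6, 7.4, 36.0]
contact_force: [-12.8, 0.2, -1.9]
finger_force: 6.6
tool_pos: [532.0, 7.5, 36.2]
contact_force: [-12.8, 0.2, -2.1]
finger_force: 6.4
```

```bash
H="python3 -m handwheel"
$H '-.007 0 .0 0 0 0 -1' | egrep 'pos|force'
$H '-.007 0 .0 0 0 0 -1' | egrep 'pos|force'
$H '.05 0 -.01 0 0 0 -1;.1 0 -.02 0 0 0 -1;.35 0 -.07 0 0 0 -1;.4 0 -.08 0 0 0 -1' | egrep 'pos|force|time'
python3 -c "
from h import *
np.set_printoptions(precision=3,suppress=True)
p=viewer.capture('top');save(p,'t4.png');M=viewer.cut_out('chest',p);print([m['score'] for m in M])
c,e=fit(p,fill(M[0]['pixels']),(628,-87,.16),CH); r=(764,-56.8,.161)
print(c,e,tochest(c,r),c[2]-r[2])
for y in(80,-80):
    print([tochest(x,r) for x in [c[:2]+Ro.from_euler('z',c[2]).apply([70,y,0])[:2]]])
o=bot.get_obs();print(o['tool_pos'],tochest(o['tool_pos'],c))
a=cv2.imread('pics/t4.png')[110:260,260:460];cv2.imwrite('pics/t4c.png',cv2.resize(a,(800,600),interpolation=cv2.INTER_CUBIC))"
```

```text
tool_pos: [532.4, 7.8, 36.2]
contact_force: [-14.3, 0.9, -2.1]
finger_force: 6.9
tool_pos: [532.8, 7.9, 36.1]
contact_force: [-14.7, 1.2, -0.8]
finger_force: 7.2
time: 23.17
tool_pos: [496.7, -0.2, 38.3]
contact_force: [0.0, -0.3, -1.2]
finger_force: 0.0
[0.77, 0.55]
[629.516 -83.167   0.161] 0.034404244502838965 [-136.971   -4.468] -9.017321357937536e-05
[array([-66.964,  75.526])]
[array([-66.978, -84.474])]
[499.083  -0.589  39.014] [-115.518  102.409]
```

View pics/t4c.png

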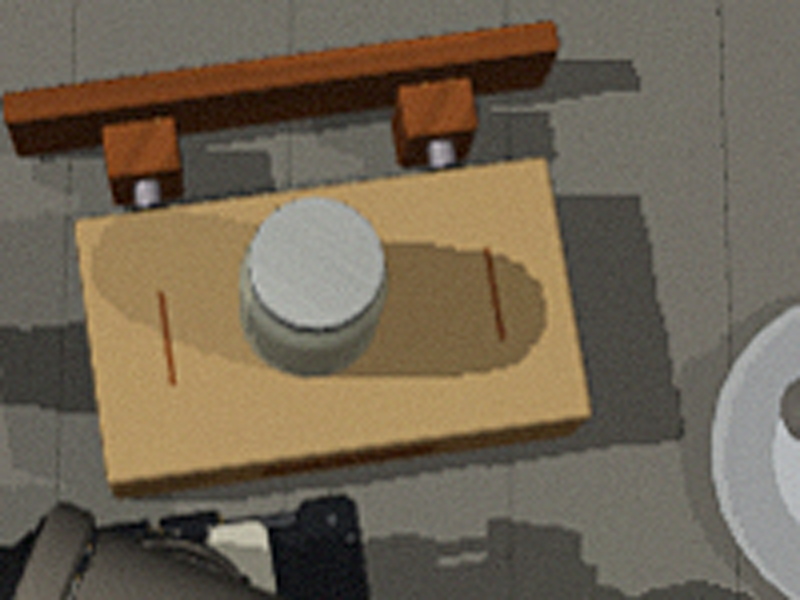

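The chest is square, the jar is upright, and both pads are hidden behind the back edge. I estimate about 2.3 mm on the left. Next I'm feeling the right corner again.

```bash
H="python3 -m handwheel"
$H '0 -.4 0 0 0 0 -1;0 -.8 0 0 0 0 -1;0 -1 0 0 0 0 -1' | grep pos
$H '0 -.4 .01 0 0 0 -1;0 -.8 .01 0 0 0 -1;0 -1 .01 0 0 0 -1;0 -1 .01 0 0 0 -1' | grep pos
$H '-.08 -.05 .016 0 0 0 -1;-.16 -.05 .032 0 0 0 -1;-.16 -.05 .032 0 0 0 -1' | egrep 'pos|force'
$H '-.01 0 .001 0 0 0 -1;-.02 0 .002 0 0 0 -1;-.03 0 .003 0 0 0 -1;-.04 0 .004 0 0 0 -1;-.05 0 .005 0 0 0 -1;-.06 0 .006 0 0 0 -1' | egrep 'pos|force'
$H '-.01 0 .001 0 0 0 -1;-.02 0 .002 0 0 0 -1;-.03 0 .003 0 0 0 -1;-.04 0 .004 0 0 0 -1' | egrep 'pos|force'
$H '-.01 0 .001 0 0 0 -1;-.02 0 .002 0 0 0 -1' | egrep 'pos|force'
```

```text
tool_pos: [519.2, -102.8, 39.7]
tool_pos: [535.6, -203.3, 38.3]
tool_pos: [551.8, -199.7, 38.0]
contact_force: [-0.8, 0.4, -0.2]
finger_force: 0.0
tool_pos: [555.7, -198.6, 38.3]
contact_force: [-0.9, -0.1, -0.3]
finger_force: 0.0
tool_pos: [559.6, -198.1, 38.7]
contact_force: [0.0, -0.2, -0.2]
finger_force: 0.0
tool_pos: [561.6, -197.8, 38.9]
contact_force: [-0.7, -1.3, 0.1]
finger_force: 0.0
```

```bash
H="python3 -m handwheel"
$H '-.01 0 0 0 0 0 -1;-.02 0 0 0 0 0 -1;-.03 0 0 0 0 0 -1;-.04 0 0 0 0 0 -1' | egrep 'pos|force'
$H '-.01 0 0 0 0 0 -1;-.02 0 0 0 0 0 -1' | egrep 'pos|force'
$H '-.01 0 0 0 0 0 -1;-.02 0 0 0 0 0 -1' | egrep 'pos|force'
$H '-.01 0 0 0 0 0 -1' | egrep 'pos|force'
$H '-.01 0 0 0 0 0 -1' | egrep 'pos|force'
```

```text
tool_pos: [565.2, -197.1, 39.7]
contact_force: [-2.2, -1.8, -0.0]
finger_force: 1.7
tool_pos: [565.5, -196.8, 39.5]
contact_force: [-10.4, -4.1, 1.9]
finger_force: 5.5
tool_pos: [565.8, -196.4, 39.3]
contact_force: [-14.9, -5.8, 2.9]
finger_force: 8.0
tool_pos: [566.4, -196.3, 39.4]
contact_force: [-16.6, -6.5, 2.2]
finger_force: 8.3
tool_pos: [567.2, -196.4, 39.4]
contact_force: [-15.2, -7.6, 1.0]
finger_force: 8.4
```

```bash
H="python3 -m handwheel"
$H '.05 0 -.01 0 0 0 -1;.1 0 -.02 0 0 0 -1;.35 0 -.07 0 0 0 -1;.6 0 -.12 0 0 0 -1;.6 0 -.12 0 0 0 -1' | egrep 'pos|force|time'
python3 -c "
from h import *
np.set_printoptions(precision=3,suppress=True)
r=(764,-56.8,.161)
for k in range(3):
    p=viewer.capture('top');M=viewer.cut_out('chest',p)
    c,e=fit(p,fill(M[0]['pixels']),(628,-87,.16),CH)
    print(c,e,tochest(c,r),c[2]-r[2],[tochest(c[:2]+Ro.from_euler('z',c[2]).apply([70,y,0])[:2],r)[0] for y in(80,-80)])
p=viewer.capture('scene');save(p,'s5.png')
a=cv2.imread('pics/s5.png')[80:290,130:450];cv2.imwrite('pics/s5c.png',cv2.resize(a,(800,525),interpolation=cv2.INTER_CUBIC))"
```

```text
time: 26.35
tool_pos: [507.2, -205.7, 39.6]
contact_force: [0.1, 0.5, -0.9]
finger_force: 0.0
[630.41  -82.762   0.172] 0.03588707076354092 [-136.024   -4.211] 0.010578510651481715 [np.float64(-66.87421449848914), np.float64(-65.18168436172992)]
[631.014 -82.433   0.155] 0.026367999999999947 [-135.375   -3.983] -0.00596618491373635 [np.float64(-64.89943834464304), np.float64(-65.85402226769062)]
[630.157 -83.572   0.161] 0.19913664738560222 [-136.404   -4.97 ] -0.00034694596860238014 [np.float64(-66.37600792524202), np.float64(-66.43151927910469)]
```

View pics/s5c.png

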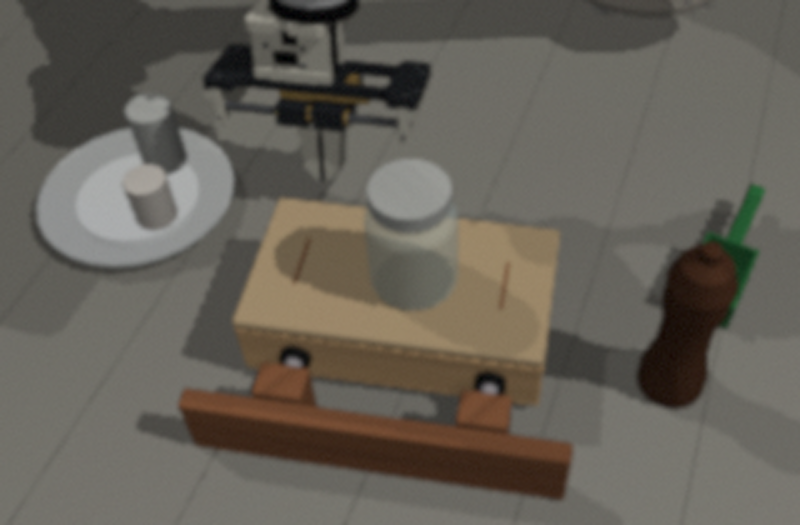

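Both pads bear on the chest's back, at about (295,357) and (490,385) in this crop, and the jar is upright with the other things untouched. I'll do one gentle re-check of the left corner to confirm that buffer's load.

```bash
H="python3 -m handwheel"
$H '0 .4 0 0 0 0 -1;0 .8 0 0 0 0 -1;0 1 0 0 0 0 -1' | grep pos
$H '0 .4 0 0 0 0 -1;0 .8 0 0 0 0 -1;0 1 0 0 0 0 -1;0 1 0 0 0 0 -1' | grep pos
$H '-.1 .07 .024 0 0 0 -1;-.2 .07 .048 0 0 0 -1;-.3 .07 .07 0 0 0 -1;-.4 .07 .09 0 0 0 -1;-.4 .07 .09 0 0 0 -1' | egrep 'pos|force'
python3 -c "
from h import *
print(bot.get_obs()['tool_pos'])"
```

```text
tool_pos: [492.7, -104.3, 39.8]
tool_pos: [476.2, -5.1, 40.3]
tool_pos: [519.6, 4.3, 40.6]
contact_force: [0.5, -0.7, 0.3]
finger_force: 0.0
[519.59682151   4.29393646  40.55668611]
```

```bash
H="python3 -m handwheel"
$H '-.01 0 .01 0 0 0 -1;-.02 0 .02 0 0 0 -1;-.03 0 .03 0 0 0 -1;-.04 0 .03 0 0 0 -1;-.05 0 .03 0 0 0 -1;-.06 0 .03 0 0 0 -1;-.07 0 .03 0 0 0 -1;-.08 0 .03 0 0 0 -1' | egrep 'pos|force'
$H '-.01 0 0 0 0 0 -1;-.02 0 0 0 0 0 -1;-.03 0 0 0 0 0 -1' | egrep 'pos|force'
$H '-.01 0 0 0 0 0 -1;-.02 0 0 0 0 0 -1' | egrep 'pos|force'
```

```text
tool_pos: [525.3, 6.0, 38.9]
contact_force: [-0.7, -0.1, -0.0]
finger_force: 0.0
tool_pos: [528.2, 6.6, 39.5]
contact_force: [0.1, -0.8, 0.2]
finger_force: 0.0
tool_pos: [530.1, 6.9, 39.9]
contact_force: [0.1, 0.1, 0.5]
finger_force: 0.0
```

```bash
H="python3 -m handwheel"
$H '-.01 0 .003 0 0 0 -1;-.02 0 .006 0 0 0 -1;-.03 0 .006 0 0 0 -1' | egrep 'pos|force'
$H '-.01 0 0 0 0 0 -1;-.02 0 0 0 0 0 -1' | egrep 'pos|force'
$H '-.01 0 -.001 0 0 0 -1' | egrep 'pos|force'
$H '-.01 0 -.001 0 0 0 -1' | egrep 'pos|force'
```

```text
tool_pos: [532.4, 7.4, 39.7]
contact_force: [-4.1, -1.1, 0.9]
finger_force: 2.0
tool_pos: [532.6, 7.8, 39.4]
contact_force: [-10.0, -3.7, 2.2]
finger_force: 4.9
tool_pos: [532.7, 8.0, 39.4]
contact_force: [-11.2, -4.5, 2.6]
finger_force: 6.0
tool_pos: [532.7, 8.2, 39.3]
contact_force: [-13.4, -4.6, 2.5]
finger_force: 6.7
```

```bash
H="python3 -m handwheel"
$H '-.005 0 -.001 0 0 0 -1' | egrep 'pos|force'
$H '-.005 0 -.001 0 0 0 -1' | egrep 'pos|force'
```

```text
tool_pos: [532.9, 8.3, 39.4]
contact_force: [-12.7, -4.9, 2.1]
finger_force: 6.7
tool_pos: [533.0, 8.4, 39.4]
contact_force: [-12.3, -4.1, 0.8]
finger_force: 6.7
```

```bash
H="python3 -m handwheel"
$H '.05 0 -.01 0 0 0 -1;.1 0 -.02 0 0 0 -1;.35 0 -.07 0 0 0 -1;.6 0 -.12 0 0 0 -1;.6 0 -.12 0 0 0 -1;.6 0 -.12 0 0 0 -1' | egrep 'pos|force|time'
python3 -c "
from h import *
print(bot.close_job())"
```

```text
time: 30.03
tool_pos: [477.2, -2.2, 40.9]
contact_force: [0.0, 0.1, -0.1]
finger_force: 0.0
the job is handed in; nothing more can be done
None
```

The job is handed in and I did not see the verdict: the chest stands square against both buffers with the jar upright and the other items where they were. From the push forces, the left buffer is in about 2 mm and the right about 3.5–4 mm, over the 2–3 mm asked but inside the judged 0.5–5 mm; one push briefly reached about 18 N, over your 17 N guide but under the 20 N limit.

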